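# Hold the hidden bolt head behind the sound box's front bracket

### The arm

A 6-joint arm with a two-finger parallel gripper is mounted at the origin on the work surface. World frame = base frame: x ahead of the robot, y to its left, z up, the work surface at z = 0. Lengths are in m, angles in rad, forces in N, time in s.
With the tool pointing down it reaches from about 0.3 to 0.875 m from the base axis. Payload 6.4 kg.
Tool frame: the origin (TCP) lies on the centre line of the jaws, within the pads' length; the fingertips stand 14 mm ahead of it and the grasp point (between the pads) lies 5 mm behind it; z points along the fingers, x is the direction in which the jaws open and shut, and the axes are right-handed (so a half turn about z gives the same grasp; the last joint's range is limited). The gripper opens to 88 mm and grips with 3 to 60 N. Pads are 18 mm wide; open, the fingers measure 123 mm over their backs; the gripper's body (75 mm by 187 mm) begins 45 mm behind the grasp point.
Start: joints at [1.097, 0.181, 1.607, -0, 1.354, -0.206], TCP at [0.152, 0.555, 0.253] pointing down, gripper open.
Joint ranges: [-2.99, 2.99], [-0.89, 2.07], [0.3, 2.58], [-1.14, 4.28], [0, 2.63], [-3.12, 3.12]. Speed limits (rad/s): [2.57, 2.57, 3.01, 3.14, 3.14, 3.14].

### API

Orientations are given as a 3x3 rotation matrix whose columns are the frame's x, y, z axes.
In Python, from plant import * gives the robot as it stands.
- The arm moves only by the tool drive_tool, never from a script. Its argument "moves" is a list of rows, each a list of 3 entries, a list of its own where there are three numbers: the shift along the tool's x, y, z in cm, then the turn, a rotation vector about the tool's x, y, z in degrees, then the closure, from 0 (fully open) to 1 (shut). In form: [[[dx, dy, dz], [wx, wy, wz], fingers], ...]. A call has 1 to 10 rows; each row is the pose to reach, as a shift and turn from the pose measured when the call began, along the tool's axes at that moment; what a row does not reach only later rows make up. A row lasts 1/8 s, in which the tool goes at most 62.5 mm and 10.7 degrees, less where a joint would pass 70% of its speed; a pose out of reach is approached as far as the arm can. A call with a gripper value outside its range is refused whole. The fingers move at their own pace and stop on an object; "grip_force" is the grip in N (left out, the last holds). Time passes only in rows, so rows that repeat a pose let the fingers close. It gives the time, the measured TCP pose, the force and the opening at its end, in the units of the state.
- read_state(): the state, without advancing time (a new reading comes with each control period).
- camera(name): name is "side" or "top" or "wrist"; returns (picture, depth): 480x640x3 uint8, red, green, blue; 480x640 float32, m along the optical axis (not along the pixel's ray), 0 where there is no reading.
- calibration(name): a dict with "fx", "fy", "cx", "cy" (pixels), "rvec" (rotation vector, rad) and "tvec" (3), from world to camera coordinates, as OpenCV has them; the wrist camera has in their place "T_tool_cam" (4x4, takes a point from camera to tool coordinates, whose origin is the TCP and whose axes are the tool frame's). Camera axes: x right, y down, z forward; pixel columns grow to the right and rows downward; lengths in m; the calibration is good to about 2 mm. The wrist camera is an equidistant fisheye: a pixel r from the principal point sees the ray r / f radians off the axis. A picture is of the moment at which its call begins: read the wrist's pose just before it. calibration takes no time and is no camera call.
- job_done(): hands the job in, once; it reports no verdict.
Trained networks look in the newest picture that a camera, given by its name, has taken for a name from the list of things; names that differ only in an ending like _2 or _b are one class to them, and where a whole thing is asked for, a point or a joint stands for the part that bears it (a point fixed in the world has none). Each returns a list of dicts, best first, with "score" (0 to 1); they miss things now and then, are a little off and sometimes report something else, mostly with a low value. They report only what shows in the picture. A call takes as long as a camera call.
- look_for(name, camera): "point" ([column, row] in pixels, amid what is visible of it).
- landmark_of(name, camera): "point" ([column, row] in pixels: a listed point, or the origin of a listed thing).
The state is a dict: "t": time; "joint_positions": joint angles; "qd": joint speeds; "joint_torque": joint torques, N m; "position": TCP position; "eef_rot": TCP orientation; "ft_force": force on the tool from outside, world axes, zero at the start; "torque": the same for the moment, N m; "finger_gap": opening from 0.0 (shut) to 1.0 (fully open).
Only numpy, scipy, OpenCV 4.12 (cv2) and the standard library are available. Lean on these libraries where they do the work, as an engineer would, in place of code of your own. Each camera call takes 0.05 s, during which the arm holds its last target.

### The job

On the yellow sound box, a spanner sits on the nut in front of the upright front bracket and its weight has turned the bolt so that the spanner sags. Reach down from above into the narrow gap behind the bracket, grip the hidden square bolt head by its flats, gently (it is soft nylon: grip it with no more than 50 N) and without pressing hard on the acrylic box, turn it until the spanner is level, and keep it from turning back: finish while still holding the head, spanner level. Do not touch the spanner, and leave the resin discs and the specimen box where they are.

Things in the scene. Friction and masses are not known exactly. Their poses are not given: they have to be found in the camera images.
- exhibit: Fixed yellow acrylic sound box, roof off. Origin on the table straight below the bolt head; +x points from housing to front bracket, z up; place and yaw vary. Bracket: upright plate, x 25 to 33 mm, 182 mm wide in y, top 125 mm above the table; a grey horn sticks 100 mm out of its front at y -50 mm. Housing: x -155 to -25 mm, 182 mm wide, top 115 mm. Brittle: press it with less than 15 N.
- gap (a point): Middle of the gap's mouth, between housing and bracket, 115 mm above the table; axes as the exhibit's. The gap is open at the top, 50 mm in x, 170 mm in y; its ends are closed by cheeks up to this height, its floor is 8 mm above the table.
- bolt_head (a point): Square white nylon head in the gap, 22 mm across flats (its y and z), 20 mm long along the bolt's axis (its x, level, as the exhibit's x). Origin at its centre, on the axis, mid-gap, 100 mm above the table. It only turns, with the spanner: when that sags by a rad, the head is turned by -a about the exhibit's +x, its top leaning to +y; at a = 0 its y flats are upright.
- spanner (a point): Handle end of the steel spanner that sits on the brass nut in front of the bracket: a round end 28 mm across, 158 mm from the bolt's axis along the point's +y (the exhibit's +y when level) and 47 mm in front of the head's centre. The spanner is 190 mm long, 8 mm thick, and turns rigidly with the bolt head. Must not be touched.
- bolt (a joint): Turn of the bolt, rad: 0 = spanner level, positive = handle end sagging. Its rubber bush is a spring of 0.4 N m/rad towards 0; the spanner's weight (0.07 to 0.16 N m) makes it sag by 0.15 to 0.4 rad at the start, and again when let go. A gripper holding the head squarely by its y flats turns it by turning about the bolt's axis.
- disc0: Clear resin disc with a dark brown specimen, 60 mm across, 36 mm high, the specimen set in its top face, loose; origin at the centre of its underside. Leave it alone.
- disc1: The same with a grey specimen. Leave it alone.
- disc2: The same with a reddish specimen. Leave it alone.
- specimen_box: Clear open-topped box, 90 by 90 by 70 mm high, with black rock inside, loose; origin at the centre of its underside. Leave it alone.

How it is judged:
By the outcome, as a careful person would: the job done as asked, in the order asked, and still so for the second after the job is handed in, while the arm keeps its last pose, push and grip.
It also fails if it takes over 32 s, if anything falls off the work surface, if the arm or the gripper's body presses on something with over 40 N, if the wrist force passes 120 N, or if a joint passes its speed limit or range.

## Working session

There is one attempt and no reset: what is moved stays moved. The work goes in short steps, Python scripts to look and compute and a tool call to move; the robot and the scene stay as the last step left them, time stands still between calls to the robot, and variables do not carry over. Pictures are saved under pics/ and viewed, and the job is handed in when it is done.

Besides the shell and the picture viewer there is one more tool, called after "Emit:" as name(argument=value, ...), one argument or row to a line, values as JSON. drive_tool: Moves the arm, as the interface text tells. Its arguments: {"type":"object","properties":{"moves":{"type":"array"},"grip_force":{"type":"number"}},"required":["moves"]}

```bash
ls; mkdir -p pics
cat > h.py <<'E'
from plant import *
import numpy as np, cv2
def snap(n,f):
    s=read_state(); im,d=camera(n); cv2.imwrite('pics/'+f+'.png',im[:,:,::-1]); np.save('pics/'+f+'_d.npy',d)
    return s,im,d
def RT(n):
    c=calibration(n); R=cv2.Rodrigues(np.array(c['rvec'],float))[0]; return c,R,np.array(c['tvec'],float).ravel()
def px2w(n,u,v,z=None,depth=None):
    c,R,t=RT(n); r=np.array([(u-c['cx'])/c['fx'],(v-c['cy'])/c['fy'],1.])
    o=-R.T@t; w=R.T@r
    if depth is not None: return o+w*depth
    return o+w*(z-o[2])/w[2]
def w2px(n,p):
    c,R,t=RT(n); q=R@np.array(p)+t; return c['fx']*q[0]/q[2]+c['cx'],c['fy']*q[1]/q[2]+c['cy'],q[2]
E
python3 - <<'E'
from h import *
print({k:v for k,v in read_state().items()})
for n in ['side','top','wrist']:
    s,im,d=snap(n,n+'0'); print(n,calibration(n))
for n in ['side','top','wrist']:
    for o in ['exhibit','gap','bolt_head','spanner']:
        try: print(n,o,landmark_of(o,n)[:2])
        except Exception as e: print(n,o,e)
print(read_state()['t'])
E
```

```text
pics
{'t': 0.0, 'joint_positions': array([ 1.09666899e+00,  1.81534533e-01,  1.60800191e+00, -3.18752361e-05,
        1.35379586e+00, -2.06277132e-01]), 'qd': array([-8.37704797e-04, -1.66775972e-03, -6.92514721e-05, -1.79610832e-04,
       -6.94336237e-04, -7.74471127e-04]), 'joint_torque': array([-7.29648491e-04, -4.33854783e+01, -3.41850114e+01,  7.01858103e-02,
        3.84372880e-02, -1.36270496e-04]), 'position': array([0.15191909, 0.5540359 , 0.25181672]), 'eef_rot': array([[ 2.64651613e-01,  9.64343785e-01, -7.66564702e-04],
       [ 9.64342575e-01, -2.64652523e-01, -1.56196405e-03],
       [-1.70914361e-03, -3.25854673e-04, -9.99998486e-01]]), 'ft_force': array([ 0.6730243 ,  0.27878642, -0.00974259]), 'torque': array([-0.02269094,  0.01138104, -0.03205079]), 'finger_gap': 1.0008110619298738}
side {'fx': 474.9252177824309, 'fy': 474.9252177824309, 'cx': 319.81225224335276, 'cy': 242.4051997418955, 'rvec': array([ 2.21605357, -0.94877164,  0.36299488]), 'tvec': array([-0.3364395 ,  0.3756833 ,  0.63860992])}
top {'fx': 609.964168223276, 'fy': 609.964168223276, 'cx': 317.69892
[... 463 characters left out ...]
 -2.70584673e-01,  9.62696180e-01,
        -1.32729922e-01],
       [ 0.00000000e+00,  0.00000000e+00,  0.00000000e+00,
         1.00000000e+00]])}
side exhibit [{'point': [315.1, 280.9], 'score': 0.69}]
side gap [{'point': [311.2, 241.0], 'score': 0.75}]
side bolt_head [{'point': [312.5, 244.8], 'score': 0.93}]
side spanner [{'point': [270.2, 213.3], 'score': 0.74}]
top exhibit [{'point': [290.8, 261.2], 'score': 0.97}]
top gap [{'point': [294.4, 255.9], 'score': 0.68}]
top bolt_head [{'point': [293.2, 257.1], 'score': 0.81}, {'point': [291.4, 261.1], 'score': 0.33}]
top spanner [{'point': [214.2, 235.6], 'score': 0.64}]
wrist exhibit []
wrist gap []
wrist bolt_head []
wrist spanner []
0.75
```

View pics/side0.png

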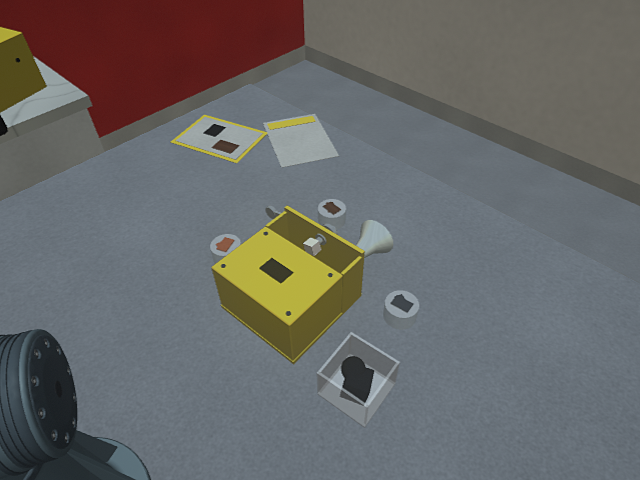

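View pics/top0.png

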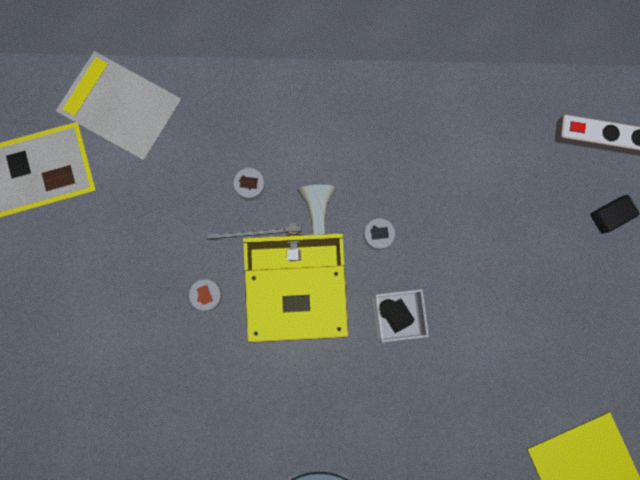

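Run:
```python
from h import *
def tri(a,b):
    A=[];B=[]
    for n,(u,v) in (('side',a),('top',b)):
        c,R,t=RT(n); o=-R.T@t; r=R.T@np.array([(u-c['cx'])/c['fx'],(v-c['cy'])/c['fy'],1.]); r/=np.linalg.norm(r)
        P=np.eye(3)-np.outer(r,r); A.append(P);B.append(P@o)
    x=np.linalg.lstsq(np.vstack(A),np.hstack(B),rcond=None)
    return x[0],x[1]
print('ex',tri((315.1,280.9),(290.8,261.2)))
print('gap',tri((311.2,241),(294.4,255.9)))
print('head',tri((312.5,244.8),(293.2,257.1)))
print('sp',tri((270.2,213.3),(214.2,235.6)))
for n in ['side','top']:
  c,R,t=RT(n); print(n,-R.T@t,R[2])
```

```text
ex (array([ 0.52294452,  0.05656357, -0.00553996]), array([5.06101863e-05]))
gap (array([0.5174446 , 0.05125013, 0.11570306]), array([9.00005907e-07]))
head (array([0.51810842, 0.05213449, 0.10438276]), array([1.63868373e-05]))
sp (array([0.55915103, 0.2087268 , 0.05451715]), array([1.21972308e-05]))
side [ 0.11834491 -0.36651271  0.71680892] [ 0.49041021  0.48612534 -0.72331182]
top [0.39796051 0.04320451 1.2259884 ] [ 0.13070411 -0.03030816 -0.99095805]
```

The top view shows the gap behind the bracket at about row 255. The white head is at (293,256), and the spanner runs left from about (293,231) to (210,237). In the side view the handle end peeks out at (272,212) and the head is at (313,243). Next I fit the exhibit's pose.

Run:
```python
from h import *
im=cv2.imread('pics/top0.png'); d=np.load('pics/top0_d.npy')
vv,uu=np.mgrid[0:480,0:640]
c,R,t=RT('top')
P=np.stack([(uu-c['cx'])/c['fx']*d,(vv-c['cy'])/c['fy']*d,d],-1)
W=(P-t)@R
hsv=cv2.cvtColor(im,cv2.COLOR_BGR2HSV)
reg=(uu>235)&(uu<355)&(vv>225)&(vv<350)
h=W[...,2]
for a in np.arange(-.01,.15,.01): print(round(a,2),((h>a)&(h<a+.01)&reg).sum(),end=' | ')
print()
m=(reg&(h>.108)&(h<.121)&(hsv[...,1]>120)&(hsv[...,2]>90)).astype(np.uint8)
cn=max(cv2.findContours(m,0,1)[0],key=cv2.contourArea); cn=cn.reshape(-1,2)
w=np.array([px2w('top',u,v,z=.115)[:2] for u,v in cn],np.float32)*1000
print('housing',cv2.minAreaRect(w), 'medianz',np.median(h[m>0]))
print(cv2.boxPoints(cv2.minAreaRect(w)))
# sag / disc detect
big=cv2.resize(im[170:350,180:440],None,fx=3,fy=3,interpolation=cv2.INTER_CUBIC); cv2.imwrite('pics/top0z.png',big)
s=cv2.imread('pics/side0.png'); cv2.imwrite('pics/side0z.png',cv2.resize(s[190:370,200:400],None,fx=3.3,fy=3.3,interpolation=cv2.INTER_CUBIC))
```

```text
-0.01 2741 | 0.0 2579 | 0.01 189 | 0.02 69 | 0.03 66 | 0.04 68 | 0.05 93 | 0.06 158 | 0.07 107 | 0.08 159 | 0.09 161 | 0.1 548 | 0.11 7325 | 0.12 446 | 0.13 0 | 0.14 0 | 
housing ((456.54052734375, 49.746158599853516), (180.4215087890625, 181.3731689453125), 3.3373069763183594) medianz 0.11375605308893605
[[361.20352  135.0274  ]
 [371.762    -46.038166]
 [551.87756  -35.535088]
 [541.3191   145.53049 ]]
```

View pics/top0z.png

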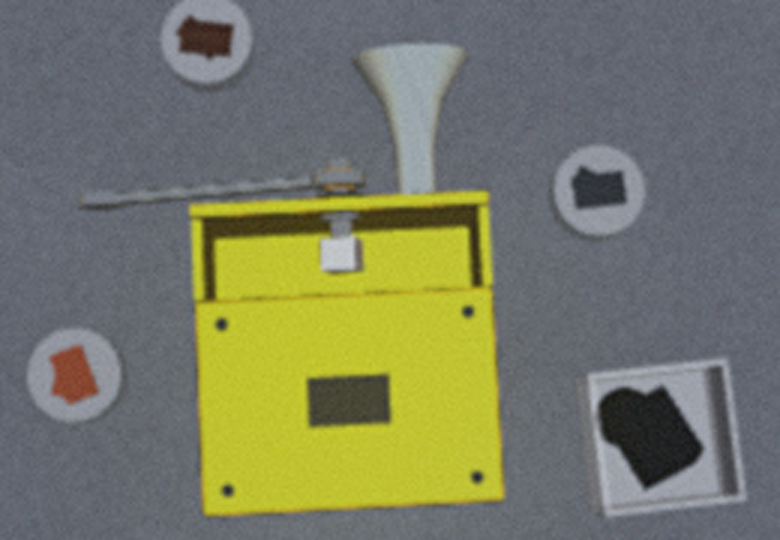

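View pics/side0z.png

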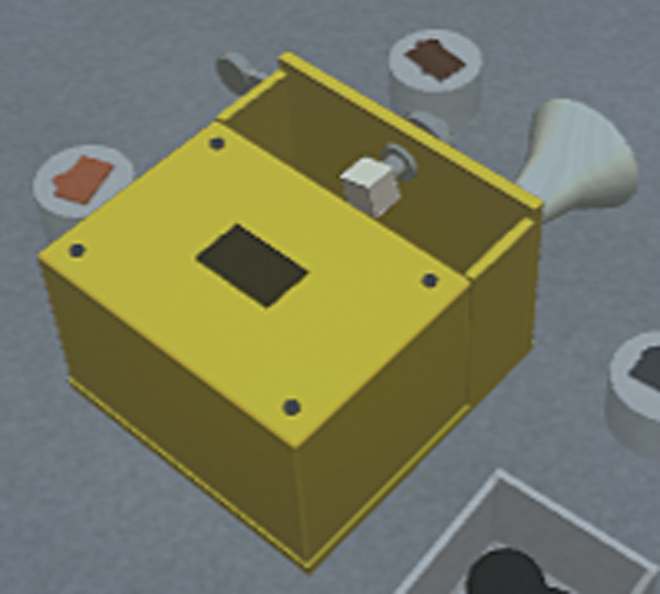

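```bash
cat >> h.py <<'E'
from scipy.spatial.transform import Rotation as Ro
YAW=np.radians(3.34)
def Rdes(a,yaw=None):
    # tool: x along exhibit +y, z down, turned by -a about exhibit +x
    yaw=YAW if yaw is None else yaw
    E=Ro.from_euler('z',yaw).as_matrix()
    base=np.array([[0,1,0],[1,0,0],[0,0,-1.]])
    return E@Ro.from_euler('x',-a).as_matrix()@base
def rel(p,Rm,s=None):
    s=s or read_state(); R0=s['eef_rot']; 
    return R0.T@(np.array(p)-s['position'])*100, np.degrees(Ro.from_matrix(R0.T@Rm).as_rotvec())
E
python3 - <<'E'
from h import *
print(rel([.515,.05,.25],Rdes(0)))
E
```

```text
(array([-39.05189015,  48.34307368,   0.27384299]), array([ 1.06325972e-03, -1.73955251e-04, -1.86837467e+01]))
```

Emit:
drive_tool(
  moves=[
    [[-6.5,8,0.3],[0,0,-3],0.3],
    [[-13,16,0.3],[0,0,-6],0.3],
    [[-19.5,24.2,0.3],[0,0,-9],0.3],
    [[-26,32.2,0.3],[0,0,-12],0.3],
    [[-32.5,40.2,0.3],[0,0,-15.5],0.3],
    [[-39,48.3,0.3],[0,0,-18.7],0.3],
    [[-39,48.3,0.3],[0,0,-18.7],0.3],
    [[-39,48.3,0.3],[0,0,-18.7],0.3],
    [[-39,48.3,0.3],[0,0,-18.7],0.3],
    [[-39,48.3,0.3],[0,0,-18.7],0.3],
  ],
  grip_force=15,
)

```text
t: 2.0
position: [0.5159, 0.0486, 0.2501]
eef_rot: [[-0.058, 0.998, 0.001], [0.998, 0.058, 0.0], [0.0, 0.001, -1.0]]
ft_force: [0.6, -0.4, 0.1]
finger_gap: 0.7
```

Run:
```python
from h import *
s,im,d=snap('wrist','w1')
for o in ['exhibit','gap','bolt_head','spanner']: print(o,landmark_of(o,'wrist')[:2])
snap('side','side1')
for o in ['spanner']: print(o,landmark_of(o,'side')[:2])
snap('top','top1')
print(landmark_of('spanner','top')[:2], read_state()['t'])
```

```text
exhibit [{'point': [322.6, 200.5], 'score': 0.59}]
gap [{'point': [326.2, 231.6], 'score': 0.8}]
bolt_head [{'point': [325.9, 227.5], 'score': 0.69}]
spanner [{'point': [477.1, 261.8], 'score': 0.81}]
spanner [{'point': [269.5, 214.0], 'score': 0.58}]
[{'point': [215.5, 235.4], 'score': 0.53}] 2.45
```

View pics/w1.png

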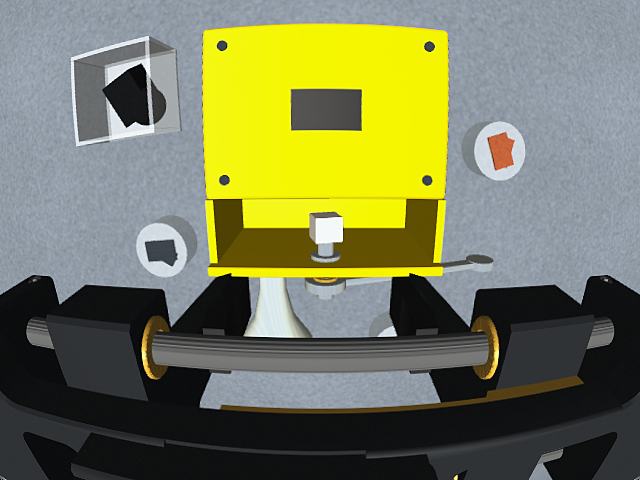

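View pics/side1.png

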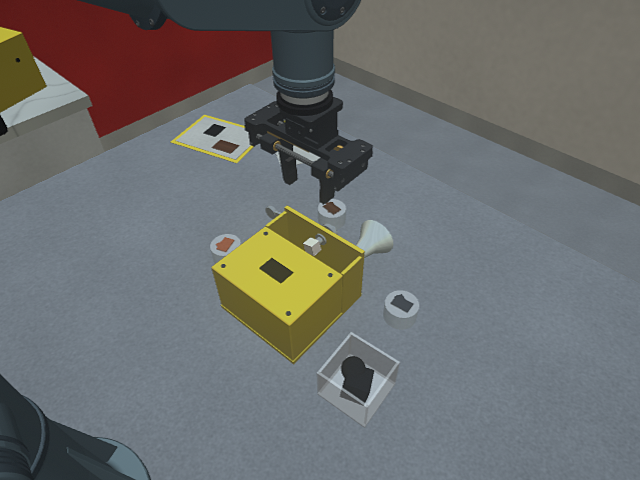

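The wrist view looks straight down on the gap. The head's top face is at (326,227), the bracket's top edge is at row 270, and the spanner's round end is at (481,262). I'll use its depth for the head's tilt and the spanner's slope.

```bash
cat >> h.py <<'E'
def wcloud(d,s):
    c=calibration('wrist'); vv,uu=np.mgrid[0:480,0:640].astype(float)
    x=uu-c['cx'];y=vv-c['cy']; r=np.hypot(x,y)+1e-9; th=r/c['fx']
    k=np.tan(th)/r
    P=np.stack([x*k*d,y*k*d,d],-1)
    T=np.array(c['T_tool_cam']); Q=P@T[:3,:3].T+T[:3,3]
    return Q@s['eef_rot'].T+s['position']
E
python3 - <<'E'
from h import *
s=read_state(); d=np.load('pics/w1_d.npy'); im=cv2.imread('pics/w1.png')
W=wcloud(d,s); np.save('pics/w1_W.npy',W)
hsv=cv2.cvtColor(im,cv2.COLOR_BGR2HSV)
vv,uu=np.mgrid[0:480,0:640]
yl=(hsv[...,1]>150)&(hsv[...,0]>20)&(hsv[...,0]<40)
h=W[...,2]
m=yl&(uu>200)&(uu<452)&(vv>20)&(vv<215)&(abs(h-.115)<.006)
print('roof z',np.median(h[m]),m.sum())
pts=W[m][:,:2].astype(np.float32)*1000; print(cv2.minAreaRect(pts)); print(cv2.boxPoints(cv2.minAreaRect(pts)))
m=yl&(uu>200)&(uu<452)&(vv>255)&(vv<285)&(abs(h-.125)<.006)
pts=W[m][:,:2].astype(np.float32)*1000; print('bracket',np.median(h[m]),m.sum(),cv2.minAreaRect(pts)); print(cv2.boxPoints(cv2.minAreaRect(pts)))
# head
m=(hsv[...,1]<40)&(hsv[...,2]>225)&(uu>300)&(uu<350)&(vv>205)&(vv<250)
print('head n',m.sum(), W[m].mean(0),W[m].min(0),W[m].max(0))
Wm=W[m]; q=Wm-Wm.mean(0); print(np.linalg.svd(q)[2][2] if len(q)<5000 else 0)
# spanner end
for (u,v) in [(481,262),(476,262),(486,262),(481,258),(481,266),(460,266),(400,276),(380,279),(326,280)]: print((u,v),W[v,u].round(4))
cv2.imwrite('pics/w1z.png',cv2.resize(im[190:300,200:500],None,fx=2.6,fy=2.6,interpolation=cv2.INTER_CUBIC))
E
```

```text
roof z 0.1156214625465605 38980
((436.21026611328125, 53.006622314453125), (142.0825653076172, 182.034912109375), 3.4569013118743896)
[[359.8101   139.57483 ]
 [370.7864   -42.12885 ]
 [512.6105   -33.561584]
 [501.63412  148.14209 ]]
bracket 0.12520154664135205 2734 ((548.5315551757812, 59.5544548034668), (9.016267776489258, 181.30409240722656), 3.482823371887207)
[[538.5247   149.7652  ]
 [549.53876  -31.204023]
 [558.5384   -30.656288]
 [547.52435  150.31293 ]]
head n 674 [0.51889293 0.06046628 0.11321923] [0.44593862 0.04914364 0.10403359] [0.53270573 0.07121824 0.38257042]
[-0.856776   -0.43929485 -0.27010167]
(481, 262) [0.5541 0.211  0.0688]
(476, 262) [0.5545 0.2057 0.0684]
(486, 262) [0.5536 0.2159 0.0699]
(481, 258) [0.5529 0.2144 0.0605]
(481, 266) [0.5569 0.2098 0.0726]
(460, 266) [0.5568 0.1866 0.0748]
(400, 276) [0.5046 0.0875 0.2357]
(380, 279) [0.5644 0.1073 0.0947]
(326, 280) [0.5608 0.061  0.111 ]
```

View pics/w1z.png

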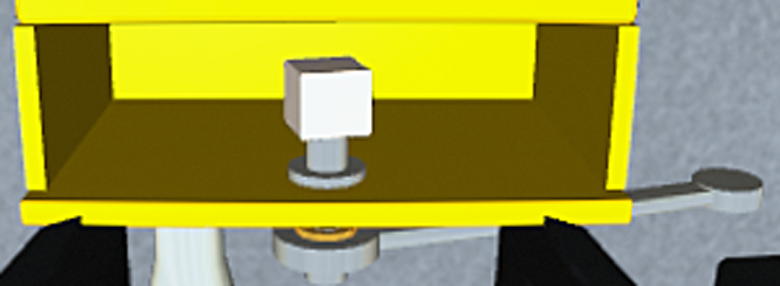

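Run:
```python
from h import *
W=np.load('pics/w1_W.npy'); im=cv2.imread('pics/w1.png').astype(int)
yaw=np.radians(3.47); o=np.array([.5197,.0578,0]); E=Ro.from_euler('z',yaw).as_matrix()
X=(W-o)@E
vv,uu=np.mgrid[0:480,0:640]
m=(uu>300)&(uu<350)&(vv>205)&(vv<250)&(abs(X[...,0])<.009)&(abs(X[...,1])<.016)&(X[...,2]>.09)&(X[...,2]<.13)
p=X[m]; print(m.sum(),p.mean(0))
# plane z = a + b*y + c*x robust
w=np.ones(len(p))
for _ in range(20):
    A=np.c_[np.ones(len(p)),p[:,1],p[:,0]]; k=np.linalg.lstsq(A*w[:,None],p[:,2]*w,rcond=None)[0]; r=p[:,2]-A@k; w=1/np.sqrt(1+(r/.001)**2)
print('head plane',k,'a from slope',np.arctan(-k[1]),'inl',(abs(r)<.001).sum())
g=abs(r)<.0015; print('y range x range',np.percentile(p[g,1],[0,2,50,98,100]),np.percentile(p[g,0],[0,2,50,98,100]))
# spanner
m=(uu>360)&(uu<500)&(vv>245)&(vv<290)&(X[...,0]>.040)&(X[...,0]<.054)&(X[...,1]>.03)&(X[...,1]<.18)&(X[...,2]>.03)&(X[...,2]<.12)
p=X[m]; print('sp n',len(p))
for y0 in np.arange(.04,.18,.01):
    q=p[(p[:,1]>=y0)&(p[:,1]<y0+.01)]
    if len(q): print(round(y0,3),len(q),'x',np.percentile(q[:,0],[5,95]).round(4),'z',np.percentile(q[:,2],[5,50,95]).round(4))
g=(p[:,0]<.0495)&(p[:,0]>.0445)
```

```text
777 [-7.65344338e-05  1.45825671e-04  1.09827252e-01]
head plane [ 0.11181809 -0.24152003 -0.00074183] a from slope 0.23698173326059807 inl 545
y range x range [-0.0078439  -0.00779475  0.00272381  0.01276305  0.01293672] [-0.00899942 -0.00876271 -0.00017395  0.00858886  0.00898445]
sp n 781
0.04 41 x [0.0461 0.0495] z [0.0942 0.0959 0.0975]
0.05 21 x [0.0471 0.0497] z [0.0924 0.0937 0.0947]
0.1 18 x [0.0444 0.0489] z [0.0719 0.0783 0.0802]
0.11 100 x [0.0438 0.049 ] z [0.0659 0.0756 0.0784]
0.12 93 x [0.0438 0.0493] z [0.0634 0.0735 0.0757]
0.13 89 x [0.0439 0.0488] z [0.0602 0.0706 0.073 ]
0.14 152 x [0.0431 0.0504] z [0.0508 0.0694 0.0738]
0.15 159 x [0.0426 0.0507] z [0.0499 0.0698 0.0746]
0.16 51 x [0.0426 0.0496] z [0.054  0.0659 0.072 ]
```

Run:
```python
from h import *
s=read_state(); W=np.load('pics/w1_W.npy'); T=(W-s['position'])@s['eef_rot']
d=np.load('pics/w1_d.npy')
for v in [285,290,295,300,305,310,315,325,330]:
    row=T[v]; ok=(d[v]>0)&(row[:,2]<.03)
    l=np.where(ok[:319])[0]; r=np.where(ok[319:])[0]+319
    # innermost finger pixels
    if len(l) and len(r): print(v,l.max(),r.min(),row[l.max()].round(4),row[r.min()].round(4),'mid',(row[l.max(),0]+row[r.min(),0])/2)
for v in (120,160,180):pass
```

```text
285 248 391 [-0.0297 -0.0037  0.013 ] [ 0.032  -0.004   0.0121] mid 0.0011226147895669423
290 248 391 [-0.0298 -0.0016  0.0124] [ 0.0322 -0.0015  0.0125] mid 0.0012211179485278004
295 248 391 [-0.0297  0.0003  0.0112] [0.0321 0.0002 0.011 ] mid 0.0011833429665464162
300 250 390 [-0.0292  0.0031  0.0121] [0.0322 0.0035 0.0128] mid 0.001495788638722781
305 250 390 [-0.0295  0.0058  0.0126] [0.0322 0.0057 0.0123] mid 0.0013888898639578921
310 250 390 [-0.0297  0.0083  0.0126] [0.0322 0.0076 0.0111] mid 0.0012579974421289102
315 250 390 [-0.0294  0.0097  0.0104] [0.0326 0.0106 0.0121] mid 0.001598709699827108
325 246 394 [-0.0295  0.0095  0.0012] [0.0323 0.0094 0.001 ] mid 0.001391253224698531
330 244 396 [-0.0296  0.0096 -0.0027] [ 0.0324  0.0095 -0.003 ] mid 0.0013760347762921902
```

```bash
cat >> h.py <<'E'
YAW=np.radians(3.47); O=np.array([.5197,.0562,0.]); EX=Ro.from_euler('z',YAW).as_matrix()
def tgt(h,a,o=None,dy=0,zc=.1):
    o=O if o is None else o
    return o+EX@np.array([0,dy+h*np.sin(a),zc+h*np.cos(a)])
E
python3 - <<'E'
from h import *
print(rel(tgt(.065,.24),Rdes(.24)))
E
```

```text
(array([1.93924564, 0.58057268, 8.67184921]), array([ 7.44652876e-03, -1.37587089e+01, -5.47021411e-04]))
```

Emit:
drive_tool(
  moves=[
    [[1,0.3,3],[0,-6,0],0.3],
    [[1.9,0.6,6],[0,-13.7,0],0.3],
    [[1.9,0.6,8.7],[0,-13.7,0],0.3],
    [[1.9,0.6,8.7],[0,-13.7,0],0.3],
    [[1.9,0.6,8.7],[0,-13.7,0],0.3],
  ],
)

```text
t: 3.08
position: [0.5195, 0.0715, 0.1641]
eef_rot: [[-0.059, 0.998, 0.016], [0.97, 0.061, -0.236], [-0.237, 0.002, -0.972]]
ft_force: [-0.5, -0.5, -0.7]
finger_gap: 0.699
```

Run:
```python
from h import *
s,im,d=snap('wrist','w2')
W=wcloud(d,s); np.save('pics/w2_W.npy',W); print(s['position'],s['ft_force'],s['t'])
T=(W-s['position'])@s['eef_rot']; np.save('pics/w2_T.npy',T)
```

```text
[0.51949861 0.07149702 0.16410433] [-0.461014   -0.54493273 -0.73393492] 3.075
```

View pics/w2.png

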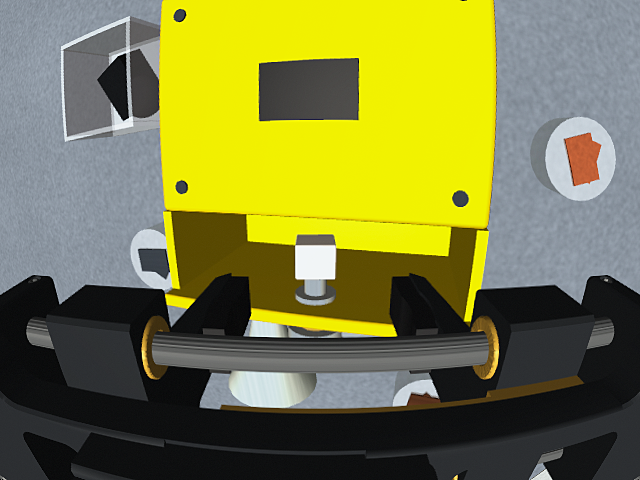

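The head at (316,258) now appears square to the tool and roughly midway between the fingers. I'll measure it in the tool frame.

Run:
```python
from h import *
T=np.load('pics/w2_T.npy'); d=np.load('pics/w2_d.npy'); vv,uu=np.mgrid[0:480,0:640]
m=(uu>280)&(uu<350)&(vv>225)&(vv<285)&(abs(T[...,0])<.02)&(T[...,2]>.035)&(T[...,2]<.06)
p=T[m]; w=np.ones(len(p))
for _ in range(20):
    A=np.c_[np.ones(len(p)),p[:,0],p[:,1]]; k=np.linalg.lstsq(A*w[:,None],p[:,2]*w,rcond=None)[0]; r=p[:,2]-A@k; w=1/np.sqrt(1+(r/.001)**2)
g=abs(r)<.0015
print(len(p),g.sum(),'plane',k,'x',np.percentile(p[g,0],[1,99]),'y',np.percentile(p[g,1],[1,99]))
for v in [285,295,305,315]:
    row=T[v]; ok=(d[v]>0)&(row[:,2]<.03)
    l=np.where(ok[:319])[0]; r=np.where(ok[319:])[0]+319
    print(v,row[l.max()].round(4),row[r.min()].round(4),'mid',(row[l.max(),0]+row[r.min(),0])/2)
# gap walls in tool frame: bracket top y, housing edge
im=cv2.imread('pics/w2.png'); hsv=cv2.cvtColor(im,cv2.COLOR_BGR2HSV)
```

```text
1539 1381 plane [ 0.05475149  0.02328941 -0.00557643] x [-0.01179271  0.00933579] y [-0.00898983  0.01040522]
285 [-0.0298 -0.004   0.0121] [ 0.0317 -0.0041  0.0118] mid 0.0009636450128878843
295 [-0.0301  0.0006  0.0118] [0.0319 0.0004 0.0111] mid 0.0009274672973691288
305 [-0.0296  0.0055  0.0119] [0.0319 0.0054 0.0115] mid 0.001175583014388363
315 [-0.0296  0.0097  0.0102] [0.0322 0.0102 0.011 ] mid 0.0012950432299371813
```

Emit:
drive_tool(
  moves=[
    [[-0.2,0.05,1.5],[0,-0.6,0],0.3],
    [[-0.2,0.05,3],[0,-0.6,0],0.3],
    [[-0.2,0.05,4.5],[0,-0.6,0],0.3],
    [[-0.2,0.05,5.5],[0,-0.6,0],0.3],
    [[-0.2,0.05,6.3],[0,-0.6,0],0.3],
    [[-0.2,0.05,6.3],[0,-0.6,0],0.3],
    [[-0.2,0.05,6.3],[0,-0.6,0],0.3],
  ],
)

```text
t: 4.0
position: [0.5219, 0.0545, 0.1041]
eef_rot: [[-0.058, 0.998, 0.018], [0.967, 0.061, -0.246], [-0.247, 0.003, -0.969]]
ft_force: [1.0, -0.2, 1.2]
finger_gap: 0.7
```

Run:
```python
from h import *
s,im,d=snap('wrist','w3'); print(s['position'],s['ft_force'],s['torque'],s['t'])
W=wcloud(d,s);T=(W-s['position'])@s['eef_rot']; np.save('pics/w3_T.npy',T)
snap('side','side3')
s=cv2.imread('pics/side3.png'); cv2.imwrite('pics/side3z.png',cv2.resize(s[90:330,180:420],None,fx=2.5,fy=2.5,interpolation=cv2.INTER_CUBIC))
```

```text
[0.52187809 0.05453468 0.10408384] [ 0.99823677 -0.22640976  1.18221819] [ 0.12005832 -0.04172659  0.06913076] 4.0
```

View pics/w3.png

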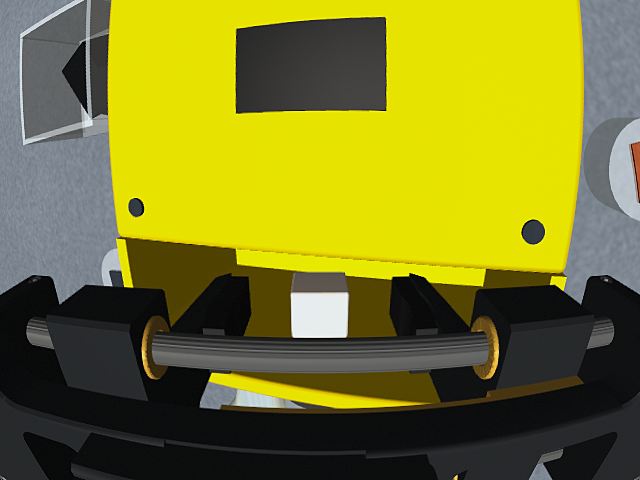

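View pics/side3z.png

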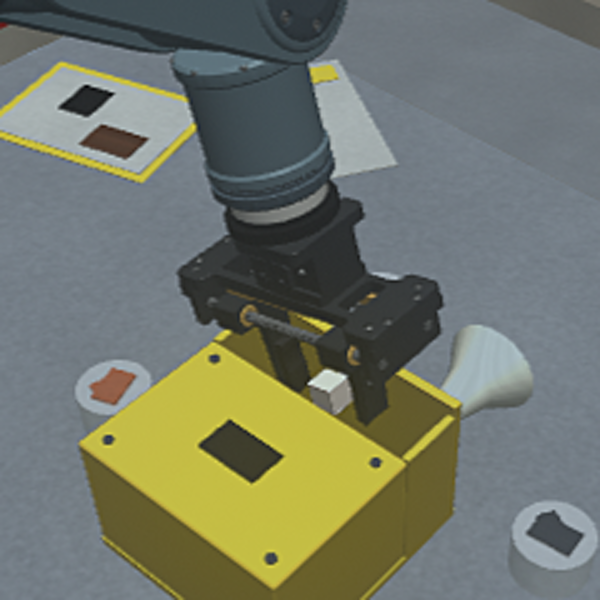

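The fingers now straddle the head. It shows at (320,305), midway between the finger edges at columns 249 and 390, and there is no contact force. One more measurement before closing.

Run:
```python
from h import *
T=np.load('pics/w3_T.npy'); vv,uu=np.mgrid[0:480,0:640]
m=(uu>280)&(uu<360)&(vv>265)&(vv<335)&(abs(T[...,0])<.02)&(T[...,2]>-.02)&(T[...,2]<.0)
p=T[m]; w=np.ones(len(p))
for _ in range(20):
    A=np.c_[np.ones(len(p)),p[:,0],p[:,1]]; k=np.linalg.lstsq(A*w[:,None],p[:,2]*w,rcond=None)[0]; r=p[:,2]-A@k; w=1/np.sqrt(1+(r/.001)**2)
g=abs(r)<.0015
print(len(p),g.sum(),'plane',k,'x',np.percentile(p[g,0],[1,99]),'y',np.percentile(p[g,1],[1,99]))
```

```text
2853 2500 plane [-0.00762687  0.00919495 -0.02211053] x [-0.00969449  0.01163585] y [-0.01029935  0.00817021]
```

Emit:
drive_tool(
  moves=[
    [[0,0,0],[0,0,0],0.5],
    [[0,0,0],[0,0,0],0.65],
    [[0,0,0],[0,0,0],0.75],
    [[0,0,0],[0,0,0],0.85],
    [[0,0,0],[0,0,0],1],
    [[0,0,0],[0,0,0],1],
    [[0,0,0],[0,0,0],1],
  ],
  grip_force=12,
)

```text
t: 4.97
position: [0.522, 0.0543, 0.1044]
eef_rot: [[-0.058, 0.998, 0.018], [0.967, 0.061, -0.247], [-0.247, 0.004, -0.969]]
ft_force: [-0.9, -2.0, -0.0]
finger_gap: 0.252
```

Emit:
drive_tool(
  moves=[
    [[0,0,0],[0,0,0],1],
    [[0,0,0],[0,0,0],1],
    [[0,0,0],[0,0,0],1],
  ],
  grip_force=35,
)

```text
t: 5.35
position: [0.522, 0.0544, 0.1044]
eef_rot: [[-0.058, 0.998, 0.018], [0.967, 0.061, -0.247], [-0.247, 0.004, -0.969]]
ft_force: [-1.1, -2.1, 1.0]
finger_gap: 0.246
```

Run:
```python
from h import *
s,im,d=snap('wrist','w4'); print(s['position'],s['ft_force'],s['torque'],s['t'],s['finger_gap'])
print(Ro.from_matrix(EX.T@s['eef_rot']@Rdes(0,0).T).as_rotvec())
W=wcloud(d,s);T=(W-s['position'])@s['eef_rot']
vv,uu=np.mgrid[0:480,0:640]
m=(uu>280)&(uu<360)&(vv>265)&(vv<335)&(abs(T[...,0])<.0095)&(T[...,2]>-.02)&(T[...,2]<.0)
p=T[m]; w=np.ones(len(p))
for _ in range(20):
    A=np.c_[np.ones(len(p)),p[:,0],p[:,1]]; k=np.linalg.lstsq(A*w[:,None],p[:,2]*w,rcond=None)[0]; r=p[:,2]-A@k; w=1/np.sqrt(1+(r/.001)**2)
print(len(p),'plane',k)
snap('top','top4'); print(landmark_of('spanner','top')[:1]); snap('side','side4'); print(landmark_of('spanner','side')[:1])
```

```text
[0.52196019 0.05436013 0.1043587 ] [-1.10223124 -2.11154982  0.97847363] [-0.13954724  0.03380478 -0.05294357] 5.35 0.24628169022621318
[-0.24988272 -0.00357547 -0.00034776]
2499 plane [-0.0074315   0.00853922 -0.01662317]
[]
[{'point': [222.7, 259.2], 'score': 0.16}]
```

View pics/w4.png

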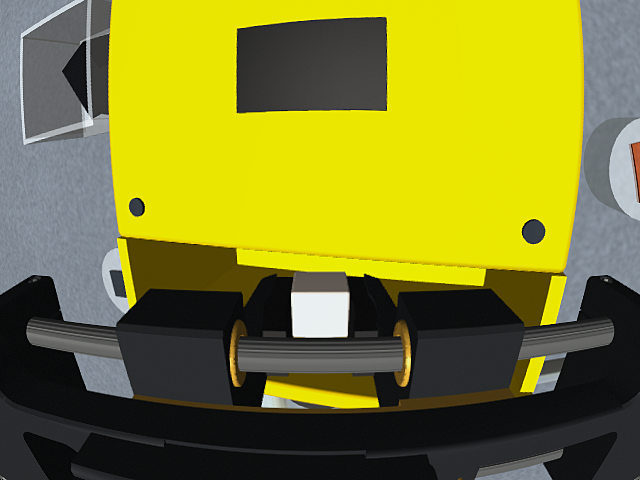

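The head is gripped squarely: the opening is 21.7 mm and the forces are small. I'll turn about the bolt's axis, which lies 3.5 mm ahead of the TCP, by 14.3° until the jaws are level.

Emit:
drive_tool(
  moves=[
    [[-0.02,0,0],[0,2.5,0],1],
    [[-0.03,0,0],[0,5,0],1],
    [[-0.05,0,0],[0,7.5,0],1],
    [[-0.06,0,0.01],[0,10,0],1],
    [[-0.08,0,0.01],[0,12.5,0],1],
    [[-0.09,0,0.01],[0,14.3,0],1],
    [[-0.09,0,0.01],[0,14.3,0],1],
    [[-0.09,0,0.01],[0,14.3,0],1],
  ],
)

```text
t: 6.6
position: [0.522, 0.0533, 0.1045]
eef_rot: [[-0.061, 0.998, 0.004], [0.998, 0.061, -0.001], [-0.001, 0.004, -1.0]]
ft_force: [-1.1, -3.5, 1.2]
finger_gap: 0.249
```

```bash
cat > chk.py <<'E'
from h import *
import sys
n=sys.argv[1]
s,im,d=snap('wrist','w'+n); print(s['position'],s['ft_force'],s['torque'],s['t'],s['finger_gap'])
print('tool rotvec in exhibit',Ro.from_matrix(EX.T@s['eef_rot']@Rdes(0,0).T).as_rotvec())
W=wcloud(d,s);T=(W-s['position'])@s['eef_rot']; np.save('pics/w'+n+'_W.npy',W)
vv,uu=np.mgrid[0:480,0:640]
m=(uu>280)&(uu<360)&(vv>265)&(vv<335)&(abs(T[...,0])<.0095)&(T[...,2]>-.02)&(T[...,2]<.0)
p=T[m]; w=np.ones(len(p))
for _ in range(20):
    A=np.c_[np.ones(len(p)),p[:,0],p[:,1]]; k=np.linalg.lstsq(A*w[:,None],p[:,2]*w,rcond=None)[0]; r=p[:,2]-A@k; w=1/np.sqrt(1+(r/.001)**2)
print(len(p),'head plane in tool',k)
snap('top','top'+n); snap('side','side'+n)
for f,(a,b,c,e) in (('top',(170,350,180,440)),('side',(120,330,180,420))):
    q=cv2.imread(f'pics/{f}{n}.png'); cv2.imwrite(f'pics/{f}{n}z.png',cv2.resize(q[a:b,c:e],None,fx=2.8,fy=2.8,interpolation=cv2.INTER_CUBIC))
E
python3 chk.py 5
```

```text
[0.52202533 0.05327467 0.10447749] [-1.14264483 -3.49811248  1.19415313] [-0.64228548  0.09433338 -0.07669684] 6.6 0.24900713690607193
tool rotvec in exhibit [-0.00133585 -0.00354095  0.00026793]
2483 head plane in tool [-0.00715208  0.00773689 -0.01976499]
```

View pics/w5.png

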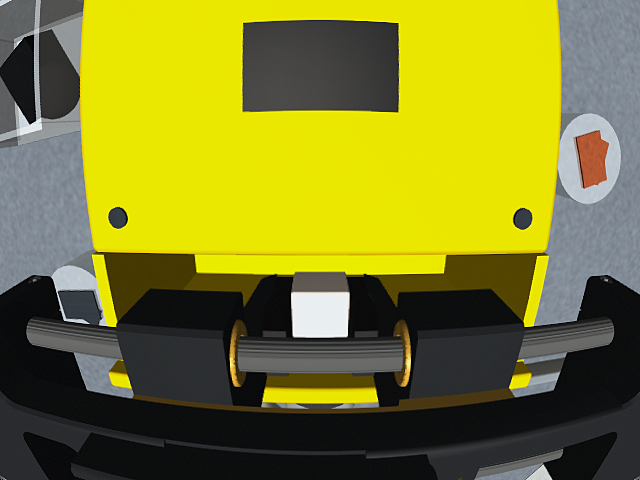

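View pics/side5z.png

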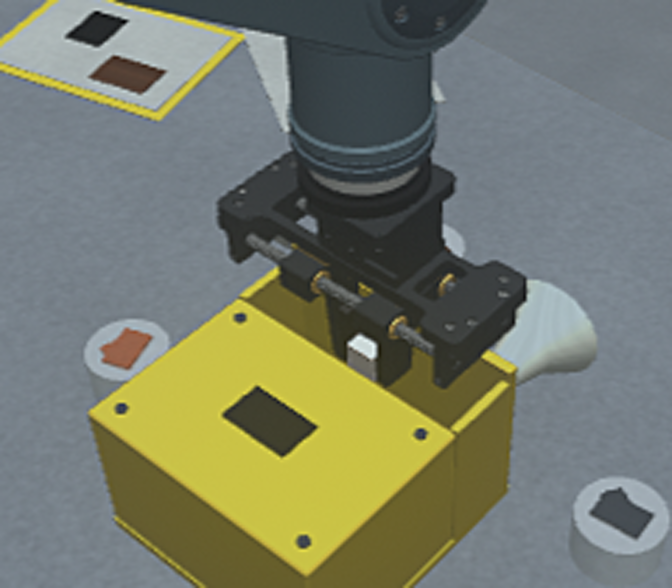

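View pics/top5z.png

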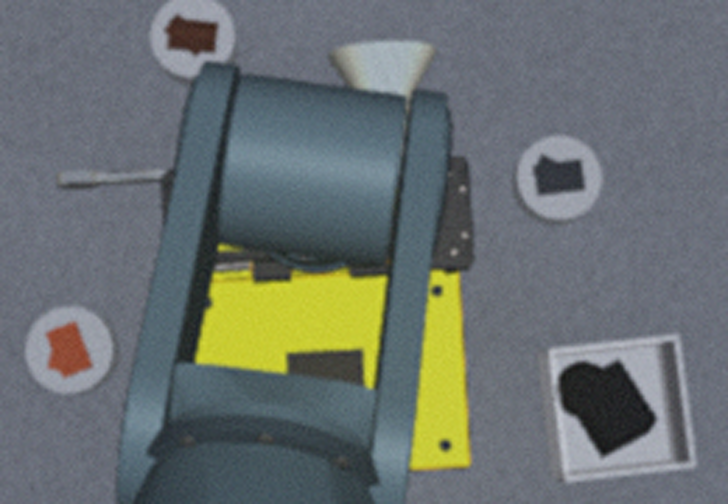

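The gripper is level and the head still sits square in the jaws. The top view shows the handle end at about (204,234). I'll check its height from depth against the known level position.

Run:
```python
from h import *
o=np.array([.5215,.0535,0])
for a in (0,.03,.06,.1):
    p=o+EX@np.array([.047,.158*np.cos(a),.1-.158*np.sin(a)]); print(a,'end top',np.round(w2px('top',p)[:2],1),'side',np.round(w2px('side',p)[:2],1))
def cloud(n,f):
    d=np.load(f'pics/{f}_d.npy'); c,R,t=RT(n); vv,uu=np.mgrid[0:480,0:640]
    return (np.stack([(uu-c['cx'])/c['fx']*d,(vv-c['cy'])/c['fy']*d,d],-1)-t)@R
for f in ('top0','top5'):
    X=(cloud('top',f)-o)@EX; vv,uu=np.mgrid[0:480,0:640]
    m=(uu>190)&(uu<245)&(vv>222)&(vv<248)&(X[...,2]>.025)
    p=X[m]
    print(f,len(p),[ (round(y,2),len(q),np.percentile(q[:,2],[50,90]).round(4),np.median(q[:,0]).round(3)) for y in np.arange(.08,.19,.01) for q in [p[(p[:,1]>=y)&(p[:,1]<y+.01)]] if len(q)>2])
X=(np.load('pics/w5_W.npy')-o)@EX
vv,uu=np.mgrid[0:480,0:640]
m=(uu>500)&(vv>330)&(vv<420)&(X[...,0]>.035)&(X[...,0]<.06)&(X[...,1]>.08)&(X[...,1]<.18)&(X[...,2]>.03)&(X[...,2]<.14)
p=X[m]; print('wrist',len(p)); 
for y in np.arange(.08,.18,.01):
    q=p[(p[:,1]>=y)&(p[:,1]<y+.01)]
    if len(q): print(round(y,2),len(q),np.percentile(q[:,2],[5,50,95]).round(4),np.median(q[:,0]).round(4))
im=cv2.imread('pics/w5.png'); cv2.imwrite('pics/w5z.png',cv2.resize(im[330:430,480:640],None,fx=4,fy=4))
im=cv2.imread('pics/top5.png'); cv2.imwrite('pics/top5zz.png',cv2.resize(im[220:250,190:260],None,fx=10,fy=10))
```

```text
0 end top [207.2 233.4] side [267.5 195.1]
0.03 end top [207.6 233.7] side [267.7 197. ]
0.06 end top [208.1 234.1] side [268.  198.8]
0.1 end top [208.8 234.6] side [268.5 201.3]
top0 196 [(np.float64(0.08), 10, array([0.1206, 0.1266]), np.float64(0.025)), (np.float64(0.09), 24, array([0.0804, 0.1206]), np.float64(0.044)), (np.float64(0.1), 20, array([0.0772, 0.0808]), np.float64(0.046)), (np.float64(0.11), 19, array([0.0761, 0.0787]), np.float64(0.045)), (np.float64(0.12), 20, array([0.0708, 0.0753]), np.float64(0.045)), (np.float64(0.13), 20, array([0.0702, 0.0734]), np.float64(0.045)), (np.float64(0.14), 33, array([0.0683, 0.0722]), np.float64(0.046)), (np.float64(0.15), 30, array([0.0708, 0.0743]), np.float64(0.044)), (np.float64(0.16), 17, array([0.0673, 0.07  ]), np.float64(0.045))]
top5 325 [(np.float64(0.08), 17, array([0.1959, 0.1985]), np.float64(0.029)), (np.float64(0.09), 31, array([0.1966, 0.1981]), np.float64(0.02)), (np.float64(0.1), 19, array([0.1047, 0.1066]), np.float64(0.046)), (np.float64(0.11), 21, array([0.1046, 0.1066]), np.float64(0.045)), (np.float64(0.12), 22, array([0.1046, 0.1072]), np.float64(0.045)), (np.float64(0.13), 21, array([0.1033, 0.1066]), np.float64(0.045)), (np.float64(0.14), 30, array([0.1052, 0.109 ]), np.float64(0.045)), (np.float64(0.15), 34, array([0.1105, 0.1131]), np.float64(0.045)), (np.float64(0.16), 33, array([0.1081, 0.1117]), np.float64(0.044)), (np.float64(0.17), 5, array([0.1036, 0.1059]), np.float64(0.046))]
wrist 690
0.1 64 [0.0996 0.1064 0.1075] 0.0458
0.11 330 [0.0954 0.1035 0.1071] 0.0452
0.12 249 [0.0952 0.102  0.107 ] 0.045
0.13 47 [0.0943 0.0969 0.1002] 0.0449
```

View pics/w5z.png

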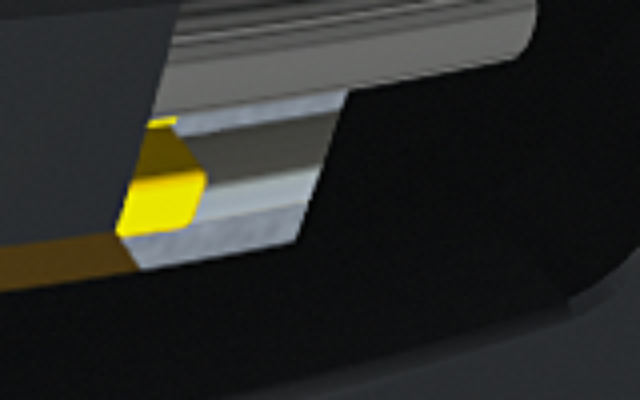

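View pics/top5zz.png

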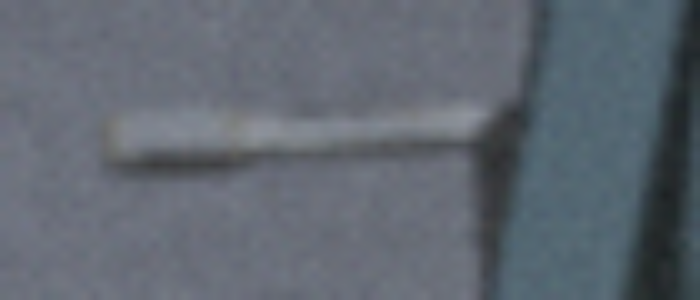

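Emit:
drive_tool(
  moves=[
    [[0,0,0],[0,0.1,0],1],
    [[0,0,0],[0,0.1,0],1],
    [[0,0,0],[0,0.1,0],1],
    [[0,0,0],[0,0.1,0],1],
    [[0,0,0],[0,0.1,0],1],
    [[0,0,0],[0,0.1,0],1],
  ],
)

```text
t: 7.5
position: [0.522, 0.0533, 0.1045]
eef_rot: [[-0.061, 0.998, 0.004], [0.998, 0.061, 0.001], [0.0, 0.004, -1.0]]
ft_force: [-1.0, -4.4, 0.4]
finger_gap: 0.25
```

```bash
python3 chk.py 6
python3 - <<'E'
from h import *
o=np.array([.5215,.0535,0])
d=np.load('pics/top6_d.npy'); c,R,t=RT('top'); vv,uu=np.mgrid[0:480,0:640]
X=((np.stack([(uu-c['cx'])/c['fx']*d,(vv-c['cy'])/c['fy']*d,d],-1)-t)@R-o)@EX
m=(uu>190)&(uu<245)&(vv>222)&(vv<248)&(X[...,2]>.025)&(X[...,2]<.15)
p=X[m]
for y in np.arange(.1,.18,.01):
    q=p[(p[:,1]>=y)&(p[:,1]<y+.01)]; print(round(y,2),len(q),np.percentile(q[:,2],[50,90]).round(4))
q=p[(p[:,1]>.098)&(p[:,1]<.142)]; print('shank slope',np.polyfit(q[q[:,2]>.1,1],q[q[:,2]>.1,2],1))
def disc(f):
    for n in ('disc0','disc1','disc2','specimen_box'): print(n,look_for(n,'top')[:1])
disc(0)
E
```

```text
[0.5220297  0.05325223 0.10448861] [-0.96946584 -4.36793968  0.43154063] [-6.17587373e-01  1.58242744e-01 -1.62137107e-04] 7.5 0.24978854830919972
tool rotvec in exhibit [ 0.00036842 -0.00353255  0.00053975]
2478 head plane in tool [-0.00716487  0.00035809 -0.0228342 ]
0.1 19 [0.1042 0.1075]
0.11 22 [0.1042 0.1068]
0.12 21 [0.1042 0.1089]
0.13 22 [0.1043 0.1079]
0.14 31 [0.1049 0.1089]
0.15 31 [0.1106 0.1143]
0.16 34 [0.1083 0.1125]
0.17 5 [0.103  0.1043]
shank slope [0.01054461 0.10363033]
disc0 [{'point': [205.9, 294.0], 'score': 0.83}]
disc1 [{'point': [205.9, 294.0], 'score': 0.83}]
disc2 [{'point': [205.9, 294.0], 'score': 0.83}]
specimen_box [{'point': [397.5, 315.0], 'score': 0.56}]
```

```bash
python3 -c "
from plant import *
print(job_done()); print(read_state()['t'])"
```

```text
the job is handed in; nothing more can be done
None
the job is handed in; nothing more can be done
```

I gripped the bolt head by its y flats, turned it about 0.25 rad about the bolt's axis until the spanner was level, and handed in at about 7.7 s of the 32 s while still holding it. `job_done()` gives no verdict.

**How it went:** I reached into the gap with the gripper tilted about 0.25 rad to match the sagging head. I closed first at 12 N and then at 35 N, under the 50 N limit.

**Last checks:**
- **Level:** the tool was within 0.001 rad of level about the bolt's axis. The spanner's shank slope from the top camera was about 0.01 rad, which is within its noise. The top of its round end stood at about 114 mm, as expected for level.
- **Grip:** the opening was 22.0 mm, matching the flats, and the head sat square in the jaws.
- **Forces:** the last wrist force was about 4.5 N, and no reading I took showed a hard press on the box. The moment at the wrist read about 0.6 N m.
- **Other objects:** the discs and the specimen box sit where they did at the start in the top pictures I viewed.

**Where checks disagreed:**
- **Position:** the wrist and top cameras differed by about 4 mm in the exhibit's y. I settled this by centring the head between the fingers as seen by the wrist camera.
- **Sag:** the starting angle read between 0.237 and 0.26 rad depending on the measurement.
- **Network detections:** after the grip, the trained networks lost the spanner. At the end they returned the same point for all three discs, so I judged the spanner from depth and the discs from the pictures.

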